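Put the craft tray away over the sill of its storage bay

ROBOT

A 6-joint arm with a two-finger parallel gripper is mounted at the origin on the work surface. World frame = base frame: x ahead of the robot, y to its left, z up, the work surface at z = 0. Lengths are in mm, angles in rad, forces in N, time in s.
With the tool pointing down it reaches from about 350 to 875 mm from the base axis. Payload 4.2 kg.
Tool frame: the origin (TCP) lies midway between the tips of the shut fingers; the grasp point (between the pads) lies 19 mm behind it (arm.grasp_offset is the distance from the TCP to the grasp point, in mm); z points along the fingers, y is the direction in which the jaws open and shut (so a half turn about z gives the same grasp; the last joint's range is limited). The gripper opens to 85 mm and grips with 20 to 120 N. Pads are 22 mm wide; open, the fingers measure 114 mm over their backs; the gripper's body (76 mm by 85 mm) begins 54 mm behind the grasp point. The pads swing forward as they close: fully open they stand 13 mm farther back than shut.
Start: joints at [1.543, 0.385, 0.008, 0, -1.194, -0.259], TCP at [176.771, 599.459, 231.312] pointing down, gripper open.
Joint ranges: [-3.14, 3.14], [-1.21, 2.06], [-1.07, 1.41], [-3.16, 2.05], [-2.99, -0.16], [-3.1, 3.1]. Speed limits (rad/s): [2.79, 2.79, 3.14, 3.14, 3.14, 3.14].

INTERFACE

Orientations are given as a unit quaternion [x, y, z, w].
In Python, from bench import arm gives the robot as it stands.
- The arm moves only by the tool move_arm, never from a script. Its argument "moves" is a list of rows, each an object with "gripper": the gripper's target within -1 to 1 (fully open at 1, half-way at 0, shut at -1); "xyz": the shift along the tool's x, y, z in cm, a list of three; "angular": the turn, a rotation vector about the tool's x, y, z in rad, a list of three. In form: [{"gripper": gripper, "xyz": [dx, dy, dz], "angular": [wx, wy, wz]}, ...]. A call has 1 to 10 rows; each row is the pose to reach, as a shift and turn from the pose commanded when the call began, along the tool's axes at that moment; what a row does not reach only later rows make up. A row lasts 1/8 s, in which the tool goes at most 62.5 mm and 10.7 degrees, less where a joint would pass 70% of its speed; a pose out of reach is approached as far as the arm can. A call with a gripper value outside its range is refused whole. The fingers move at their own pace and stop on an object; the grip force is fixed at half the most. Time passes only in rows, so rows that repeat a pose let the fingers close. It gives the time, the measured TCP pose, the force and the opening at its end, in the units of the state.
- arm.read_state(): the state, without advancing time (a new reading comes with each control period).
- arm.get_image(name): name is "side" or "top" or "wrist"; returns (picture, depth): 384x512x3 uint8, blue, green, red; 384x512 float32, mm along the optical axis (not along the pixel's ray), 0 where there is no reading.
- arm.get_calibration(name): a dict with "camera_matrix" (3x3 intrinsics, pixels), "R" (3x3) and "t" (3): a world point X has camera coordinates R X + t. Camera axes: x right, y down, z forward; pixel columns grow to the right and rows downward; lengths in mm; the calibration is good to about 2 mm. The wrist camera is an equidistant fisheye: a pixel r from the principal point sees the ray r / f radians off the axis. A picture is of the moment at which its call begins: read the wrist's pose just before it. get_calibration takes no time and is no camera call; for the wrist camera it gives the pose at the moment of the call.
- arm.job_done(): hands the job in, once; it reports no verdict.
The state is a dict: "clock": time; "joints": joint angles; "joint_vel": joint speeds; "joint_efforts": joint torques, N m; "position": TCP position; "ee_rot": TCP orientation; "contact_force": force on the tool from outside, world axes, zero at the start; "wrist_torque": the same for the moment, N m; "gripper_width": finger opening in mm.
Only numpy, scipy, OpenCV 4.12 (cv2) and the standard library are available. Lean on these libraries where they do the work, as an engineer would, in place of code of your own. Each camera call takes 0.05 s, during which the arm holds its last target. There are 200 camera calls.

TASK

Put the wooden craft tray away in its storage bay: lift its front end by the dowel handle, with the back end staying down on the table, rest the front on the bay's raised sill and let go. Then push the tray from behind over the sill, between the side rails and gently on until it presses the sprung rubber pad at the back in by a few millimetres, and leave it lying flat inside, wholly behind the sill and still touching the pad. Never carry the tray through the air, tip it steeply or ram the pad, and leave the other things on the table where they are.

Things in the scene. Friction and masses are not known exactly. Their poses are not given: they have to be found in the camera images.
- bay: Fixed plywood storage bay, open-topped, 295 mm long, 166 wide. Origin on the table at the foot of the sill's outer face, mid-width; x points into the bay (the way the tray goes in), y across, z up. The sill, a bar across the mouth, fills x 0 to 12 mm and is 12 mm high; behind it the floor is 4 mm high. Side rails, 30 mm high, 126 mm apart, run from x 55 to 295 mm and flare outwards from x 55 to 15 mm.
- bay_header (a point): Middle of the underside of the bay's header bar, 128 mm above the table, 128 mm from the bay's origin along its x. The bar is 14 mm thick along x and 16 mm high, on two posts (174 mm over all). The tray passes under it; a hand on the tray's handle does not. The tray's cheeks clear it only once the tray has tipped forward off the sill.
- stop: Fixed wooden bracket, 126 mm wide, closing the back of the bay; origin at the foot of its middle, 283 mm from the bay's origin along the bay's x. Before it, mid-width and 34 mm above the table, a rubber pad 32 mm across on a rod faces the tray. The rod is set differently each time: the pad's face is somewhere from 184 to 224 mm along the bay's x, not measured, to be found by feel.
- pad_mid (a point): Middle of the range of places of the pad's face (204 mm along the bay's x), not the pad itself. The pad is sprung and damped: it gives 8 mm at 1.2 N per mm (4.8 N at 4 mm, 9.6 N fully in), then is hard. Press it in with about 5 to 10 N for a moment; over 20 N is ramming. Once let go, the spring may push the tray back a few mm.
- tray: Open plywood craft tray with pots fixed in it, 160 mm long (x), 110 wide (y), walls 50 high and 6 thick, 0.45 to 0.75 kg. Origin: centre of its underside; x points to its front (handle) end, which starts 20 to 70 mm short of the sill, a little askew to the bay. Its rear wall is a plain flat face at x -80 mm. It takes about 1 to 5 N to slide along.
- tray_handle (a point): Middle of the dowel handle: a round bar 12 mm thick across the tray (along its y) over the front end, 80 mm above the underside and 65 mm ahead of the centre, free over 90 mm between two cheeks 92 mm high, with 24 mm clear between it and the walls' top. Pinched from above, it lets the tray pivot about it.
- tray_front (a point): Middle of the tray's lower front edge (tray x +80 mm, underside).
- tray_rear (a point): Middle of the tray's lower rear edge (tray x -80 mm, underside). While the rear wall is pushed, friction on it can hold this edge down and keep the tray leaning after its middle has passed the sill: easing off for a moment lets it tip forward (this edge then rises to about 20 mm) and go on under the header instead of jamming.
- tape_wide: Roll of paper tape lying flat, 96 mm across, 24 mm high, loose; leave alone. Origin: centre of its underside.
- tape_clear: Roll of grey tape lying flat, 72 mm across, 18 mm high, loose; leave alone. Origin: centre of its underside.
- card_tube: Green card tube standing upright, 52 mm across, 110 mm high, loose; leave alone. Origin: centre of its underside.
- glue: Small white glue bottle, 34 mm across, 85 mm high, loose; leave alone. Origin: centre of its underside.
- stapler: Stapler, 125 x 34 x 47 mm, loose; leave alone. Origin: centre of its underside.
- eraser: White eraser, 55 x 24 x 14 mm, loose; leave alone. Origin: centre of its underside.
- pencil_pot: White pot, 80 mm across, 100 mm high, loose; leave alone. Origin: centre of its underside.
Things that resemble listed ones, but are neither listed nor needed, are in the scene too. Leave any green look-alike of the tray alone.

How it is judged (in metres and radians):
On the way, in this order (a step that is already met when the one before it is completed fails the run):
1. the tray leans, let go, with its front on the sill (front edge 3 to 80 mm in from the sill's outer face) and its rear edge down on the table (x of tray_front in the frame of bay between 0.003 and 0.08 m and height (world z) of tray_front above 0.009 m and height (world z) of tray_rear below 0.006 m and angle between tray's own z axis and vertical above 0.03 rad and contact force between the fingers and tray below 0.1 N), for 0.2 s.
2. the tray, wholly behind the sill's outer face, presses the pad with more than 4 N (contact force between tray and stop above 4 N and x of tray_rear in the frame of bay above 0.008 m), for 0.15 s.
At the end, for the whole second after the job is handed in: The tray lies at rest, flat (within 0.03 rad) on the bay's floor (within 4 mm), its rear edge behind the sill (at least 10 mm in from the sill's outer face), in line with the bay within 0.12 rad and still touching the pad (more than 0.05 N) (x of tray_rear in the frame of bay above 0.01 m and z of tray in the frame of bay below 0.008 m and angle between tray's own z axis and vertical below 0.03 rad and angle between the x axis of tray and the x axis of bay, either way round below 0.12 rad and contact force between tray and stop above 0.05 N and linear speed of tray below 0.01 m/s and angular speed of tray below 0.05 rad/s).
It fails at once if the pad is rammed: more than 20 N between tray and stop (contact force between tray and stop above 20 N).
It fails at once if the tray is tipped by more than 0.35 rad (angle between tray's own z axis and vertical above 0.35 rad).
It fails at once if the tray is carried: its rear edge rises more than 40 mm above the table (height (world z) of tray_rear above 0.04 m).
It fails at once if one of the other things is moved by more than 30 mm (distance of any of tape_wide, tape_clear, card_tube, glue, stapler, eraser, pencil_pot from where it was at the start of the episode above 0.03 m).
It also fails if it takes over 72 s, if anything falls off the work surface, if the arm or the gripper's body presses on something with over 40 N, if the wrist force passes 120 N, or if a joint passes its speed limit or range.

## Working session

There is one attempt and no reset: what is moved stays moved. The work goes in short steps, Python scripts to look and compute and a tool call to move; the robot and the scene stay as the last step left them, time stands still between calls to the robot, and variables do not carry over. Pictures are saved under pics/ and viewed, about 8 in all and at most 12, crops included, and the job is handed in when it is done.

Besides the shell and the picture viewer there is one more tool, called after "Emit:" as name(argument=value, ...), one argument or row to a line, values as JSON. move_arm: Moves the arm, as the interface text tells. Its arguments: {"type":"object","properties":{"moves":{"type":"array","items":{"type":"object","properties":{"gripper":{"type":"number"},"xyz":{"type":"array","items":{"type":"number"}},"angular":{"type":"array","items":{"type":"number"}}}}}},"required":["moves"]}

```bash
ls; mkdir -p pics
cat > h.py <<'E'
import numpy as np, cv2
from bench import arm
def ray(name,u,v,cal=None):
    c=cal or arm.get_calibration(name);K=np.array(c["camera_matrix"]);R=np.array(c["R"]);t=np.array(c["t"])
    d=np.array([(u-K[0,2])/K[0,0],(v-K[1,2])/K[1,1],1.])
    return -R.T@t,R.T@d
def onz(name,u,v,z):
    o,d=ray(name,u,v);return o+d*(z-o[2])/d[2]
def cloud(name,dep):
    c=arm.get_calibration(name);K=np.array(c["camera_matrix"]);R=np.array(c["R"]);t=np.array(c["t"])
    v,u=np.mgrid[:dep.shape[0],:dep.shape[1]]
    P=np.stack([(u-K[0,2])/K[0,0]*dep,(v-K[1,2])/K[1,1]*dep,dep],-1)
    return (P-t)@R
E
python3 - <<'E'
from h import *
for n in("top","side"):
    im,d=arm.get_image(n); cv2.imwrite(f"pics/{n}0.png",im); np.save(f"{n}0.npy",d); c=arm.get_calibration(n); print(n,c)
print(arm.read_state())
E
```

```text
pics
top {'camera_matrix': array([[456.99137089,   0.        , 257.88222644],
       [  0.        , 456.99137089, 189.42406577],
       [  0.        ,   0.        ,   1.        ]]), 'R': array([[-0.01650906, -0.99979225, -0.01195448],
       [-0.98499798,  0.01831647, -0.17159107],
       [ 0.17177438,  0.00894233, -0.98509573]]), 't': array([ -55.80395087,  495.49284335, 1280.52127813])}
side {'camera_matrix': array([[432.75735967,   0.        , 250.58851424],
       [  0.        , 432.75735967, 195.6324189 ],
       [  0.        ,   0.        ,   1.        ]]), 'R': array([[ 0.98770586, -0.15575397, -0.01333564],
       [-0.10054492, -0.56763915, -0.81711475],
       [ 0.11969903,  0.80840985, -0.57632079]]), 't': array([-472.76784049,  114.47958771, 1241.7553884 ])}
{'clock': 0.1, 'joints': array([ 1.54257310e+00,  3.85508455e-01,  6.77615201e-03, -4.20789814e-04,
       -1.19399871e+00, -2.58597206e-01]), 'joint_vel': array([-0.00038945, -0.00216398,  0.00195553,  0.00119339,  0.00087466,
        0.00228671]), 'joint_efforts': array([-6.40312028e-04, -3.93314624e+01,  1.88932228e+01,  4.19791549e+00,
       -2.56767293e-03,  5.49463238e-06]), 'position': array([176.65678517, 598.98086829, 230.32104159]), 'ee_rot': array([ 9.89722791e-01, -1.42995882e-01, -8.30854956e-05,  9.83406652e-04]), 'contact_force': array([ 0.0311509 ,  0.10917   , -0.30931708]), 'wrist_torque': array([ 0.02497254, -0.03200144,  0.01237142]), 'gripper_width': 85.38059480827235}
```

View pics/top0.png

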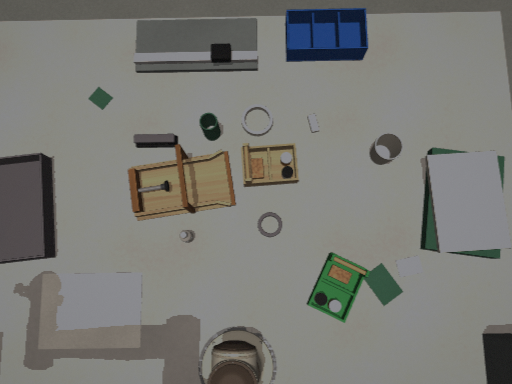

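View pics/side0.png

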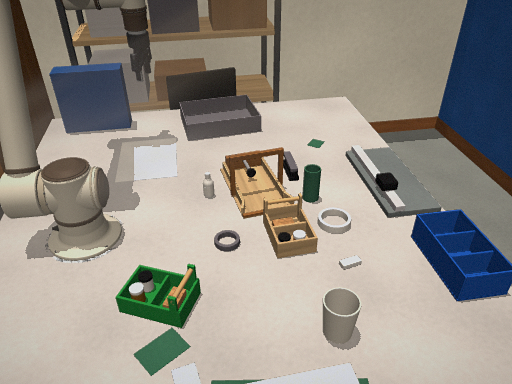

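The top view shows the wooden tray at about (270,165) with its handle on the left at (247,163). The bay is at (182,185), with its mouth to the right at about (230,180), its header at (185,180) and its stop at the left at (137,188). The tray goes in along world +y.

Run:
```python
from h import *
a=cv2.imread("pics/top0.png")[120:250,120:310];b=cv2.imread("pics/side0.png")[135:260,200:330]
cv2.imwrite("pics/t1.png",cv2.resize(a,None,fx=4,fy=4,interpolation=2))
cv2.imwrite("pics/s1.png",cv2.resize(b,None,fx=4.5,fy=4.5,interpolation=2))
```

```text
(no output)
```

View pics/t1.png

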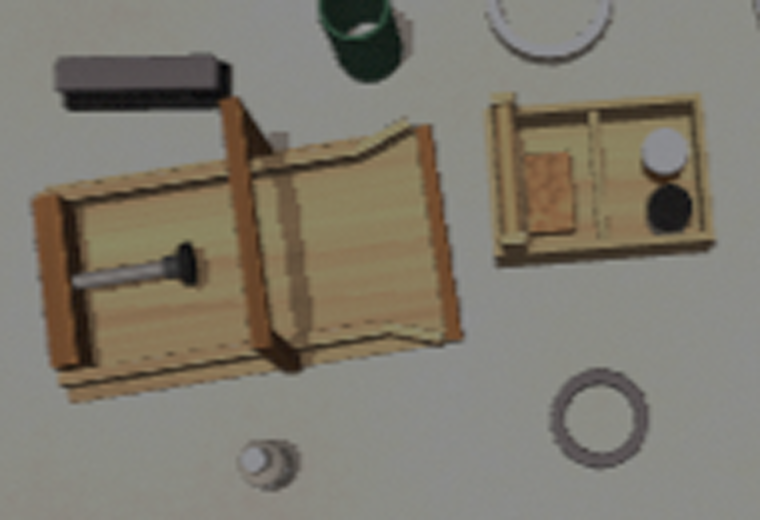

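View pics/s1.png

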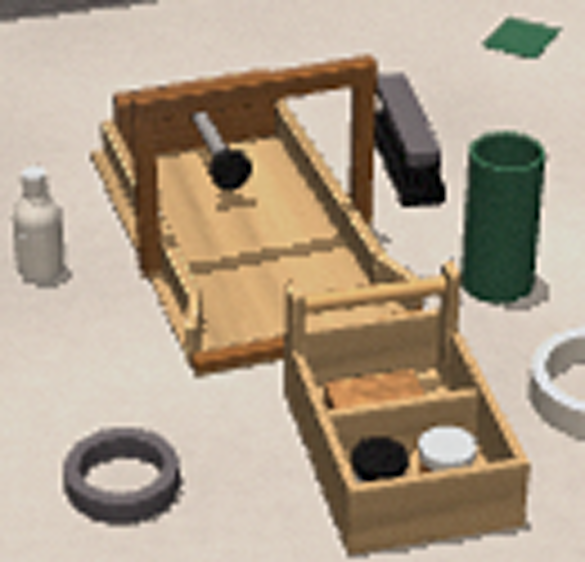

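```bash
cat >> h.py <<'E'
def tri(ta,sb):
    (o1,d1),(o2,d2)=ray("top",*ta),ray("side",*sb)
    A=np.stack([d1,-d2],1);s=np.linalg.lstsq(A,o2-o1,rcond=None)[0]
    p,q=o1+s[0]*d1,o2+s[1]*d2
    return (p+q)/2,np.linalg.norm(p-q)
E
python3 - <<'E'
from h import *
np.set_printoptions(precision=1,suppress=True)
T=lambda x,y:((x-1.5)/4+120,(y-1.5)/4+120)
S=lambda x,y:((x-1.75)/4.5+200,(y-1.75)/4.5+135)
print("sill z12",onz("top",*T(431,126),12),onz("top",*T(463,340),12),'inner',onz("top",*T(414,126),12),onz("top",*T(445,342),12))
print("sill side",onz("side",*S(198,366),12))
print("header z144",*[onz("top",*T(*p),144) for p in((222,98),(242,98),(252,347),(272,347))])
print("stop top pts z?",*[onz("top",*T(*p),60) for p in((33,197),(60,195),(55,367),(78,363))])
print("tray z50",*[onz("top",*T(*p),50) for p in((702,94),(714,240),(490,105),(497,248))])
print("tray side z50",*[onz("side",*S(*p),50) for p in((527,463),(350,487))], "z0",*[onz("side",*S(*p),0) for p in((524,530),(350,553))])
print("handle tri",tri(T(507,108),S(440,284)),tri(T(513,234),S(305,297)))
print("handle z80",onz("top",*T(507,108),84),onz("top",*T(513,234),84),onz("side",*S(440,286),82),onz("side",*S(305,299),82))
print("tube",onz("top",*T(353,15),110),"tapeC",onz("top",*T(600,418),18),"wide",onz("top",*T(549,0),24),"glue",onz("top",*T(257,458),85),"stap",onz("top",*T(140,75),47))
d=np.load("top0.npy");P=cloud("top",d)
for p in((431,230),(440,230),(510,170),(575,130),(705,170),(245,230)):
    u,v=T(*p);print(p,P[int(round(v)),int(round(u))])
E
```

```text
sill z12 [618.4  25.6  12. ] [455.5   2.9  12. ] inner [618.7  38.4  12. ] [454.3  16.2  12. ]
sill side [457.3  -3.   12. ]
header z144 [606.1 157.8 144. ] [605.8 144.2 144. ] [434.7 135.3 144. ] [434.5 122.  144. ]
stop top pts z? [558.6 309.9  60. ] [559.7 290.4  60. ] [434.7 290.2  60. ] [437.2 273.9  60. ]
tray z50 [ 628.6 -175.8   50. ] [ 519.7 -181.2   50. ] [623.4 -20.6  50. ] [516.7 -24.5  50. ]
tray side z50 [ 628.6 -176.8   50. ] [ 521.8 -179.9   50. ] z0 [ 629.6 -180.5    0. ] [ 522.5 -182.2   -0. ]
handle tri (array([611.2, -34. ,  81.5]), np.float64(2.0661336837959046)) (array([521. , -37.3,  84.3]), np.float64(2.124585000759004))
handle z80 [611.6 -34.1  84. ] [520.  -37.2  84. ] [609.4 -37.1  82. ] [522.3 -36.   82. ]
tube [674.3  72.8 110. ] tapeC [395.6 -96.7  18. ] wide [711.4 -64.8  24. ] glue [365.7 141.4  85. ] stap [652.2 237.6  47. ]
(431, 230) [538.7  27.   13.7]
(440, 230) [539.6  18.5   8.2]
(510, 170) [566.7 -35.3  83.7]
(575, 130) [ 267.2  -76.3 1345.8]
(705, 170) [ 571.9 -176.6   50.4]
(245, 230) [514.  140.3 146.2]
```

```bash
cat >> h.py <<'E'
from scipy.spatial.transform import Rotation as Ro
np.set_printoptions(precision=3,suppress=True)
def go(p,a,pitch=0):
    "shift (cm) and rotvec in tool axes to TCP p (mm), tool-x yaw a (deg), pointing down"
    s=arm.read_state();R=Ro.from_quat(s["ee_rot"])
    R2=Ro.from_euler('z',a,degrees=True)*Ro.from_quat([1,0,0,0])
    print("t",s["clock"],"pos",s["position"],"xyz",R.inv().apply(np.array(p)-s["position"])/10,"ang",(R.inv()*R2).as_rotvec(),"F",s["contact_force"],"w",s["gripper_width"])
E
python3 -c "
from h import *
go((566,-36.5,230),2);go((566,-36.5,115),2)"
```

```text
t 0.1 pos [176.657 598.981 230.321] xyz [55.33  49.929  0.137] ang [ 0.002  0.    -0.322] F [ 0.031  0.109 -0.309] w 85.38059480827235
t 0.1 pos [176.657 598.981 230.321] xyz [55.328 49.906 11.637] ang [ 0.002  0.    -0.322] F [ 0.031  0.109 -0.309] w 85.38059480827235
```

Emit:
move_arm(
  moves=[
    {"gripper":1,"xyz":[55.3,49.9,0],"angular":[0,0,-0.32]},
    {"gripper":1,"xyz":[55.3,49.9,0],"angular":[0,0,-0.32]},
    {"gripper":1,"xyz":[55.3,49.9,0],"angular":[0,0,-0.32]},
    {"gripper":1,"xyz":[55.3,49.9,0],"angular":[0,0,-0.32]},
    {"gripper":1,"xyz":[55.3,49.9,0],"angular":[0,0,-0.32]},
    {"gripper":1,"xyz":[55.3,49.9,0],"angular":[0,0,-0.32]},
    {"gripper":1,"xyz":[55.3,49.9,0],"angular":[0,0,-0.32]},
    {"gripper":1,"xyz":[55.3,49.9,0],"angular":[0,0,-0.32]},
    {"gripper":1,"xyz":[55.3,49.9,0],"angular":[0,0,-0.32]},
    {"gripper":1,"xyz":[55.3,49.9,0],"angular":[0,0,-0.32]},
  ],
)

```text
clock: 1.35
position: [504.0, 64.7, 231.2]
ee_rot: [1.0, 0.017, -0.0, -0.0]
contact_force: [1.0, 1.1, -0.0]
gripper_width: 85.0
```

```bash
python3 -c "
from h import *
go((566,-36.5,190),2)"
```

```text
t 1.35 pos [503.999  64.674 231.218] xyz [ 5.86  10.319  4.12 ] ang [-0.     0.    -0.002] F [ 0.964  1.125 -0.045] w 84.97950360975034
```

Emit:
move_arm(
  moves=[
    {"gripper":1,"xyz":[5.9,10.3,4.0],"angular":[0,0,0]},
    {"gripper":1,"xyz":[5.9,10.3,4.0],"angular":[0,0,0]},
    {"gripper":1,"xyz":[5.9,10.3,4.0],"angular":[0,0,0]},
    {"gripper":1,"xyz":[5.9,10.3,4.0],"angular":[0,0,0]},
  ],
)

```text
clock: 1.85
position: [565.5, -34.6, 190.9]
ee_rot: [1.0, 0.016, -0.001, 0.0]
contact_force: [0.3, 0.1, 0.2]
gripper_width: 85.5
```

```bash
python3 -c "
from h import *
im,d=arm.get_image('wrist');cv2.imwrite('pics/w1.png',im)
print(arm.get_calibration('wrist'))
go((566,-36.5,62),2)"
```

```text
{'camera_matrix': array([[297.319,   0.   , 253.137],
       [  0.   , 297.319, 187.897],
       [  0.   ,   0.   ,   1.   ]]), 'R': array([[ 0.035, -0.999,  0.001],
       [-0.953, -0.033,  0.3  ],
       [-0.3  , -0.011, -0.954]]), 't': array([-54.577, 511.606, 510.467])}
t 1.9 pos [565.533 -33.88  191.488] xyz [ 0.037  0.264 12.949] ang [-0.    -0.    -0.001] F [ 0.166  0.156 -0.009] w 85.27984635602063
```

View pics/w1.png

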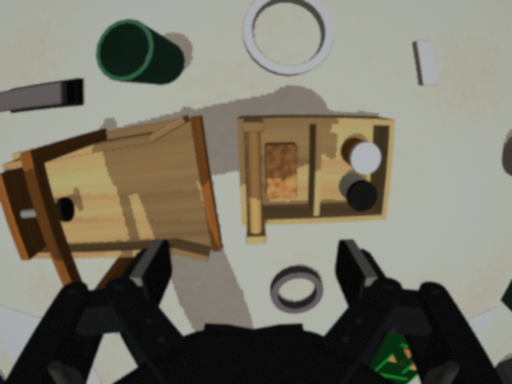

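The wrist view shows the handle bar from (253,122) to (257,238), the tray's rear corners at (394,120) and (387,219), and the sill's outer edge from (202,117) to (221,248).

```bash
cat >> h.py <<'E'
def wz(u,v,z,c=None):
    c=c or arm.get_calibration("wrist");K=c["camera_matrix"];R=np.array(c["R"]);t=np.array(c["t"])
    x,y=(u-K[0,2])/K[0,0],(v-K[1,2])/K[1,1];th=np.hypot(x,y)
    d=R.T@np.array([x/th*np.sin(th),y/th*np.sin(th),np.cos(th)]);o=-R.T@t
    return o+d*(z-o[2])/d[2]
E
python3 -c "
from h import *
for n,u,v,z in(('h1',254,122,82),('h2',257,238,82),('r1',394,120,50),('r2',387,219,50),('f1',239,118,50),('f2',243,222,50),('s1',202,117,12),('s2',221,248,12)): print(n,wz(u,v,z))"
```

```text
h1 [621.827 -33.475  82.   ]
h2 [514.198 -40.18   82.   ]
r1 [ 631.369 -176.485   50.   ]
r2 [ 522.462 -185.861   50.   ]
f1 [622.546 -19.339  50.   ]
f2 [516.05 -25.91  50.  ]
s1 [620.215  22.584  12.   ]
s2 [462.649   1.286  12.   ]
```

Emit:
move_arm(
  moves=[
    {"gripper":1,"xyz":[0.2,0.3,6],"angular":[0,0,-0.02]},
    {"gripper":1,"xyz":[0.2,0.3,12.9],"angular":[0,0,-0.02]},
    {"gripper":1,"xyz":[0.2,0.3,12.9],"angular":[0,0,-0.02]},
    {"gripper":-1,"xyz":[0.2,0.3,12.9],"angular":[0,0,-0.02]},
    {"gripper":-1,"xyz":[0.2,0.3,12.9],"angular":[0,0,-0.02]},
    {"gripper":-1,"xyz":[0.2,0.3,12.9],"angular":[0,0,-0.02]},
    {"gripper":-1,"xyz":[0.2,0.3,12.9],"angular":[0,0,-0.02]},
  ],
)

```text
clock: 2.78
position: [568.7, -36.8, 63.7]
ee_rot: [1.0, 0.027, 0.001, -0.001]
contact_force: [-0.6, 10.2, 4.5]
gripper_width: 12.5
```

```bash
python3 -c "
from h import *
go((568,-37,92),3)"
```

```text
t 2.775 pos [568.651 -36.813  63.656] xyz [-0.058  0.013 -2.835] ang [-0.001 -0.003  0.001] F [-0.585 10.228  4.546] w 12.491332203000715
```

Emit:
move_arm(
  moves=[
    {"gripper":-1,"xyz":[0,0,-0.7],"angular":[0,0,0]},
    {"gripper":-1,"xyz":[0,0.2,-1.4],"angular":[0,0,0]},
    {"gripper":-1,"xyz":[0,0.5,-2.1],"angular":[0,0,0]},
    {"gripper":-1,"xyz":[0,0.8,-2.6],"angular":[0,0,0]},
    {"gripper":-1,"xyz":[0,0.8,-2.6],"angular":[0,0,0]},
  ],
)

```text
clock: 3.4
position: [568.5, -45.6, 88.6]
ee_rot: [1.0, 0.026, 0.0, -0.0]
contact_force: [0.1, -0.1, -6.4]
gripper_width: 9.9
```

```bash
python3 -c "
from h import *
im,d=arm.get_image('side');cv2.imwrite('pics/s2.png',cv2.resize(im[135:260,200:330],None,fx=4.5,fy=4.5,interpolation=2))
go((534.4,39.8,90),7.7)"
```

```text
t 3.45 pos [568.184 -45.476  88.293] xyz [-2.925 -8.694 -0.169] ang [-0.     0.    -0.082] F [ 0.207 -0.033 -7.043] w 9.975797140733532
```

View pics/s2.png

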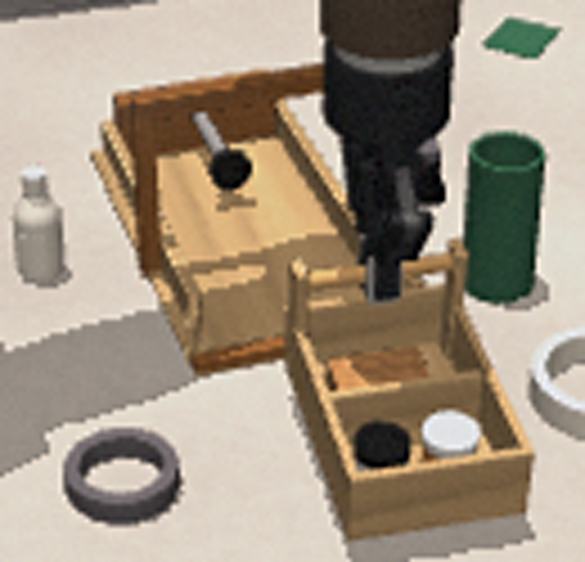

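The hand holds the dowel, but about 6.4 N is now hanging on it and a shadow shows under the rear, so the tray isn't pivoting. I'll measure the rim heights.

```bash
cat >> h.py <<'E'
def rim():
    im,d=arm.get_image("top");P=cloud("top",d)
    np.save("P.npy",P);cv2.imwrite("pics/last_top.png",im)
    return P
E
python3 -c "
from h import *
P=rim();Q=P.reshape(-1,3)
m=(Q[:,0]>515)&(Q[:,0]<650)&(Q[:,1]<-60)&(Q[:,1]>-210)&(Q[:,2]>3)&(Q[:,2]<130);Q=Q[m]
for y in range(-205,-60,5):
    s=Q[(Q[:,1]>=y)&(Q[:,1]<y+5)]
    if len(s): print(y,len(s),np.percentile(s[:,2],[5,50,90,98]),s[:,0].min(),s[:,0].max())
"
```

```text
-205 6 [3.789 4.809 6.029 6.176] 560.7147746679973 644.5985664502459
-200 3 [3.83  4.417 5.074 5.206] 591.3830068130134 629.079188688658
-195 6 [4.038 4.717 6.054 6.377] 527.2891821921879 637.991937029191
-190 13 [31.047 62.23  65.588 65.753] 518.8752496883524 647.5230980396313
-185 63 [36.961 63.253 65.955 68.277] 518.3698475110143 624.7743294904287
-180 103 [18.976 44.797 65.228 67.07 ] 518.155453138126 629.0270644303183
-175 57 [19.11  23.849 64.095 66.962] 517.5158206098786 647.6801316724697
-170 64 [17.788 61.061 65.81  69.206] 517.110318655547 627.9853882808746
-165 68 [23.063 61.401 66.329 67.722] 517.3484174124976 627.1265426018995
-160 66 [20.901 63.075 67.152 71.051] 516.9559744350073 625.2136332269986
-155 71 [23.05  63.217 67.865 69.625] 517.017340130431 648.7551217476904
-150 70 [21.835 61.929 66.879 69.216] 516.4886409595109 624.2344108222986
-145 75 [19.431 52.004 66.897 68.867] 516.3472412910758 623.1088303953192
-140 76 [18.939 25.859 66.909 69.463] 515.5702895623596 648.7484346948543
-135 76 [20.342 25.468 64.362 69.337] 515.4620330160132 624.9826344750527
-130 70 [
[... 317 characters left out ...]
70.71 ] 515.4224439723894 624.3848254485963
-105 52 [24.933 56.883 68.639 71.908] 515.0225286234433 622.2342797334933
-100 46 [22.966 26.52  65.914 69.164] 516.8153999833313 622.1986568226002
-95 39 [22.538 26.572 69.356 71.463] 515.1179538908826 623.0525985189096
-90 46 [22.435 27.865 70.273 75.219] 515.3028567492655 620.7562464749556
-85 41 [28.713 47.595 56.052 71.433] 516.6834646801296 618.6235736386363
-80 23 [25.411 47.089 69.134 70.992] 516.5083687680267 577.5378519799482
-75 37 [28.681 47.562 52.127 71.325] 516.1965225183253 575.5297410477621
-70 41 [31.555 47.311 51.393 70.186] 516.7080238973107 580.510611262659
-65 30 [31.736 48.282 51.304 86.713] 516.424793064112 578.1164779920699
```

Emit:
move_arm(
  moves=[
    {"gripper":-1,"xyz":[0,0,0],"angular":[0.04,0,0]},
    {"gripper":-1,"xyz":[0,-0.1,0],"angular":[0.08,0,0]},
    {"gripper":-1,"xyz":[0,-0.2,0],"angular":[0.12,0,0]},
    {"gripper":-1,"xyz":[0,-0.2,0],"angular":[0.12,0,0]},
  ],
)

```text
clock: 4.0
position: [568.3, -43.8, 88.1]
ee_rot: [0.998, 0.026, -0.002, -0.06]
contact_force: [0.4, -0.6, -6.6]
gripper_width: 10.0
```

```bash
cat >> h.py <<'E'
def prof(y0,y1,x0=500,x1=640):
    Q=rim().reshape(-1,3);m=(Q[:,0]>x0)&(Q[:,0]<x1)&(Q[:,1]>y0)&(Q[:,1]<y1)&(Q[:,2]>6)&(Q[:,2]<100);Q=Q[m]
    for y in range(y0,y1,10):
        s=Q[(Q[:,1]>=y)&(Q[:,1]<y+10)]
        if len(s): print(y,len(s),np.percentile(s[:,2],[5,50,90,98]),s[:,0].min(),s[:,0].max())
E
python3 -c "
from h import *
prof(-200,-60)
go((534.4,39.8,90),7.7)"
```

```text
-200 1 [10.498 10.498 10.498 10.498] 565.6296328276625 565.6296328276625
-190 13 [ 6.576 48.292 50.02  52.873] 517.7643081885764 582.088329258077
-180 138 [23.581 46.56  51.996 53.729] 517.4991933766927 625.1646045744658
-170 128 [ 7.531 31.689 51.463 55.03 ] 515.1153547585977 626.9567219020247
-160 126 [10.122 49.318 54.232 57.229] 516.5506395058181 625.6695471129314
-150 139 [ 9.963 51.19  56.617 58.613] 516.5330901981876 626.4958507505906
-140 144 [10.347 32.647 55.893 58.112] 516.1692488772243 625.6643056415363
-130 131 [ 9.325 15.201 55.784 60.83 ] 515.1480686293156 625.3072850872553
-120 100 [11.732 16.102 58.249 61.828] 514.8056113316435 621.971589102295
-110 86 [13.541 50.104 61.103 63.931] 514.0287885765297 590.9887377441016
-100 78 [17.553 41.48  63.84  66.976] 513.5044285431347 581.3772088434106
-90 88 [16.102 22.172 43.742 66.22 ] 512.5969102685657 584.3109641792165
-80 76 [22.188 41.826 62.007 69.576] 512.6593483708281 576.455176071671
-70 72 [24.669 44.426 57.852 71.385] 511.80179818387944 572.9827085785373
t 4.05 pos [568.066 -43.644  88.013] xyz [-2.923 -8.473  0.817] ang [-0.119 -0.004 -0.082] F [-0.123  0.472 -6.712] w 9.800873236337413
```

```bash
python3 -c "
from h import *
go((542.7,-20,87),7.7);go((534.4,42,86),7.7)"
```

```text
t 4.05 pos [568.066 -43.644  88.013] xyz [-2.409 -2.465  0.399] ang [-0.119 -0.004 -0.082] F [-0.123  0.472 -6.712] w 9.800873236337413
t 4.05 pos [568.066 -43.644  88.013] xyz [-2.911 -8.644  1.24 ] ang [-0.119 -0.004 -0.082] F [-0.123  0.472 -6.712] w 9.800873236337413
```

Emit:
move_arm(
  moves=[
    {"gripper":-1,"xyz":[-0.8,-0.6,0.3],"angular":[0,0,-0.02]},
    {"gripper":-1,"xyz":[-1.6,-1.4,0.35],"angular":[0,-0.005,-0.05]},
    {"gripper":-1,"xyz":[-2.4,-2.4,0.4],"angular":[0,-0.01,-0.081]},
    {"gripper":-1,"xyz":[-2.4,-2.4,0.4],"angular":[0,-0.01,-0.081]},
  ],
)

```text
clock: 4.55
position: [542.1, -19.2, 87.5]
ee_rot: [0.996, 0.068, -0.004, -0.06]
contact_force: [-0.2, -0.2, -7.1]
gripper_width: 10.2
```

```bash
python3 -c "
from h import *
prof(-180,-40,460,620)
im,d=arm.get_image('wrist');cv2.imwrite('pics/w2.png',im);print(arm.get_calibration('wrist'))
go((534.4,42,86),7.7)"
```

```text
-180 2 [6.069 6.223 6.36  6.388] 509.13860335544297 530.2440256682813
-170 5 [44.55  47.828 49.305 49.507] 505.39393785782005 516.1040559503625
-160 83 [18.809 47.017 51.751 53.296] 491.20370590711076 588.1868548580893
-150 135 [ 9.515 39.741 51.311 53.721] 501.7531699926383 610.8045768998155
-140 116 [ 8.645 49.779 53.772 56.774] 500.54118024877613 610.8854825531213
-130 136 [ 9.966 50.66  54.324 56.208] 499.0875422758438 611.7158284890888
-120 134 [10.345 49.519 55.752 58.536] 497.8133060118994 607.9010776711233
-110 142 [ 7.611 15.62  53.35  57.695] 496.34086193555146 608.762089812992
-100 126 [10.113 15.075 54.894 60.779] 483.15210476858954 606.0137990034463
-90 89 [12.007 17.164 59.952 62.19 ] 493.78214920914183 572.8453908663695
-80 89 [20.022 52.482 60.567 65.154] 492.45495009843387 566.5332587704795
-70 72 [15.805 21.895 62.214 67.423] 490.6641975430864 561.777425428487
-60 92 [18.774 37.781 59.48  69.994] 472.0789067061216 560.175343160362
-50 67 [25.181 43.283 66.802 72.237] 478.0413619765708 549.4193714321568
{'camera_matrix': array([[297.319,   0.   , 253.137],
       [  0.   , 297.319, 187.897],
       [  0.   ,   0.   ,   1.   ]]), 'R': array([[ 0.136, -0.984, -0.119],
       [-0.94 , -0.166,  0.298],
       [-0.313,  0.071, -0.947]]), 't': array([-83.741, 512.16 , 412.636])}
t 4.65 pos [543.016 -19.909  87.472] xyz [-0.016 -6.188  0.894] ang [-0.12  -0.     0.001] F [ 0.305  1.177 -6.883] w 10.026557483840921
```

View pics/w2.png

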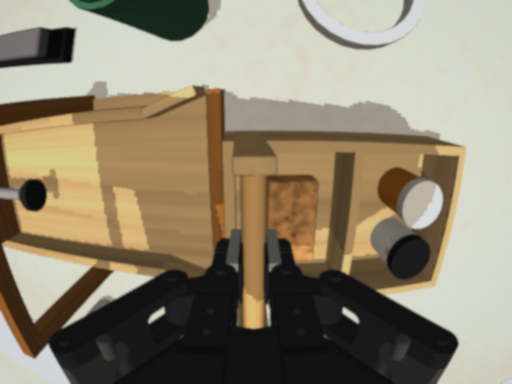

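The wrist view shows the sill's outer edge (222,91)–(221,240) parallel to the handle, with the hand on the middle of the bar. The tray's rear rim corners are at (464,148) and (437,287). I'll check the lateral offset.

```bash
python3 -c "
from h import *
O=np.array([538,13]);a=np.radians(97.7);e=np.array([np.cos(a),np.sin(a)]);n=np.array([-e[1],e[0]])
for m,u,v,z in(('r1',464,148,50),('r2',437,287,50),('sill1',223,91,12),('silllow',221,235,12),('cheek',258,150,115),('pad',33,195,34),('flare',200,90,30)):
    p=wz(u,v,z);print(m,p,'bay',(p[:2]-O)@e,(p[:2]-O)@n)
p=arm.read_state()['position'][:2];print((p-O)@e,(p-O)@n)
"
```

```text
r1 [ 615.132 -149.096   50.   ] bay -170.9687662352296 -54.71803706960159
r2 [ 507.162 -168.745   50.   ] bay -175.97461574829705 54.91109821816763
sill1 [620.178  21.339  12.   ] bay -2.7464784571955785 -82.55470510705756
silllow [505.123  10.225  12.   ] bay 1.6545779828146399 32.952318146441236
cheek [600.058 -18.216 115.   ] bay -39.24921303365179 -57.31602731164237
pad [513.088 199.205  34.   ] bay 187.86381586595914 -0.2612392143566121
flare [619.321  33.445  30.   ] bay 9.364581449395805 -83.32714093970257
-33.28473730507586 -0.5613308517571132
```

Emit:
move_arm(
  moves=[
    {"gripper":-1,"xyz":[0,-0.8,0.1],"angular":[0,0,0]},
    {"gripper":-1,"xyz":[0,-1.9,0.2],"angular":[0,0,0]},
    {"gripper":-1,"xyz":[0,-3.0,0.35],"angular":[0,0,0]},
    {"gripper":-1,"xyz":[0,-4.1,0.5],"angular":[0,0,0]},
    {"gripper":-1,"xyz":[0,-5.2,0.65],"angular":[0,0,0]},
    {"gripper":-1,"xyz":[0,-6.2,0.8],"angular":[0,0,0]},
    {"gripper":-1,"xyz":[0,-6.2,0.8],"angular":[0,0,0]},
  ],
)

```text
clock: 5.52
position: [534.5, 42.6, 86.8]
ee_rot: [0.996, 0.068, -0.004, -0.06]
contact_force: [-0.1, 0.5, -7.0]
gripper_width: 10.0
```

```bash
python3 -c "
from h import *
prof(-120,20,440,620)
go((534.4,42,78),7.7)"
```

```text
-120 1 [7.459 7.459 7.459 7.459] 604.9038262457431 604.9038262457431
-110 2 [6.205 7.144 7.979 8.146] 528.6677536895397 570.9374693046863
-100 58 [25.527 48.112 52.454 55.383] 495.7761400455616 589.2923077268273
-90 131 [ 7.728 41.174 51.491 54.77 ] 492.5480883127588 604.069589412717
-80 122 [ 8.335 47.34  52.746 55.711] 493.0606919233491 605.0927489656159
-70 136 [ 9.995 50.492 55.062 58.427] 491.6743924405342 603.9718299262557
-60 140 [ 9.022 50.477 55.559 58.557] 490.56857993144286 600.933759534172
-50 127 [ 8.587 17.592 56.071 59.481] 475.2698720510798 601.2440962664997
-40 131 [ 9.974 15.532 56.758 59.752] 487.6826237196729 599.3937309153366
-30 146 [11.347 17.049 57.421 63.585] 472.26207210379465 597.1715161903671
-20 100 [16.801 53.668 59.687 64.566] 485.1617762535793 595.9364046101392
-10 79 [15.816 21.27  60.785 65.775] 483.2986813206076 583.0025799266438
0 99 [10.964 21.977 56.072 69.298] 457.44529650792254 553.0080258247439
10 106 [ 9.832 41.838 52.256 69.025] 454.996588347458 545.0410203236897
t 5.575 pos [534.555  42.172  86.769] xyz [-0.018  0.12   0.869] ang [-0.12   0.     0.001] F [ 0.025  0.601 -5.53 ] w 9.763442306733827
```

Emit:
move_arm(
  moves=[
    {"gripper":-1,"xyz":[0,0,0.3],"angular":[-0.02,0,0]},
    {"gripper":-1,"xyz":[0,0.05,0.6],"angular":[-0.04,0,0]},
    {"gripper":-1,"xyz":[0,0.1,0.9],"angular":[-0.05,0,0]},
    {"gripper":-1,"xyz":[0,0.1,0.9],"angular":[-0.05,0,0]},
  ],
)

```text
clock: 6.08
position: [534.9, 42.2, 79.3]
ee_rot: [0.997, 0.068, -0.002, -0.035]
contact_force: [-3.1, 2.8, 5.0]
gripper_width: 9.7
```

```bash
python3 -c "
from h import *
prof(-100,10,440,620)
go((534.4,42,78),7.7)"
```

```text
-100 78 [17.034 47.397 51.95  54.754] 495.9744458948669 573.4203075962578
-90 129 [ 6.758 37.52  52.477 53.983] 494.4614674292185 606.615245396943
-80 123 [ 7.343 48.452 52.491 55.97 ] 493.38086186089026 604.1952536099599
-70 136 [ 8.661 49.132 54.61  56.461] 447.7271661814638 603.4041116554228
-60 133 [ 8.606 48.379 54.195 56.116] 490.9510784449427 601.249637583538
-50 126 [ 7.322 12.496 52.975 57.486] 451.0665782121255 602.0396883684225
-40 126 [ 8.166 13.542 54.28  56.844] 488.17873234690575 597.3399846805154
-30 150 [ 8.548 14.732 55.169 59.588] 486.3251294502246 597.9136035352345
-20 106 [13.623 46.58  57.365 59.469] 485.1570067340131 596.7443146896615
-10 92 [12.179 17.84  57.296 61.611] 483.3996824688437 616.5776907363245
0 116 [10.278 21.337 47.772 60.641] 457.7998857784742 589.6827432626098
t 6.125 pos [534.991  42.17   79.344] xyz [-0.061  0.018  0.133] ang [-0.07  -0.001  0.002] F [-3.04   2.344  5.089] w 9.791136900425462
```

Emit:
move_arm(
  moves=[
    {"gripper":-0.3,"xyz":[0,0,0],"angular":[0,0,0]},
    {"gripper":0.4,"xyz":[0,0,0],"angular":[0,0,0]},
    {"gripper":1,"xyz":[0,0,0],"angular":[0,0,0]},
    {"gripper":1,"xyz":[0,0,0],"angular":[0,0,0]},
    {"gripper":1,"xyz":[0,0,-3],"angular":[0,0,0]},
    {"gripper":1,"xyz":[0,0,-7],"angular":[0,0,0]},
    {"gripper":1,"xyz":[0,0,-11],"angular":[-0.07,0,0]},
    {"gripper":1,"xyz":[0,0,-11],"angular":[-0.07,0,0]},
  ],
)

```text
clock: 7.12
position: [537.3, 34.9, 190.7]
ee_rot: [0.998, 0.068, 0.003, -0.0]
contact_force: [0.2, -0.1, -0.1]
gripper_width: 85.4
```

```bash
python3 -c "
from h import *
im,d=arm.get_image('wrist');cv2.imwrite('pics/w3.png',im);prof(-100,60,440,620)
go((574,-190,190),-82.3)"
```

```text
-100 83 [14.42  46.886 51.626 54.794] 444.2194215922745 602.3244846781041
-90 128 [ 6.699 38.421 50.942 54.752] 465.563399569495 603.8478689385752
-80 121 [ 7.945 48.89  53.322 55.528] 492.41885089885807 603.9417403694936
-70 137 [ 7.533 49.409 53.392 56.025] 491.8817537433016 604.0639444016889
-60 135 [ 7.999 47.3   55.173 56.286] 474.8816655002491 600.5509477327125
-50 124 [ 7.441 13.118 52.689 57.612] 488.57801352387656 600.8353052763808
-40 125 [ 8.135 12.944 53.54  57.13 ] 487.04898056129184 598.3297360656348
-30 128 [ 9.344 13.647 52.494 57.968] 486.01069849422345 589.6972613769314
-20 118 [11.169 47.062 55.474 60.76 ] 454.83479957795515 589.9302565536979
-10 97 [11.301 16.61  42.464 60.872] 443.06104120819634 579.846529840941
0 135 [11.014 18.943 39.702 63.612] 455.00231500575234 584.0813502761519
10 147 [ 9.418 36.035 41.738 63.677] 454.38538684945746 580.6982780722047
20 131 [15.433 36.125 47.803 64.049] 451.000682300526 585.3369341067134
30 131 [13.815 39.11  97.146 99.445] 454.2498746519325 578.8579056106049
40 86 [17.067 56.875 98.933 99.547] 455.44937775983345 574.1664163968729
50 95 [16.686 47.495 68.318 72.493] 455.92242289366925 562.677564960615
t 7.225 pos [535.15   34.271 187.171] xyz [ 0.835 22.746 -0.303] ang [-0.     0.001  1.571] F [0.342 0.673 0.109] w 85.54420589496394
```

View pics/w3.png

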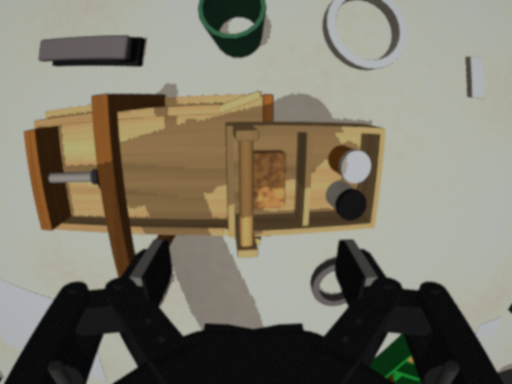

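The tray leans on the sill, aligned and released. Its rear rim corners are at (385,128) and (374,226). Next I go behind it.

```bash
python3 -c "
from h import *
O=np.array([538,13]);a=np.radians(97.7);e=np.array([np.cos(a),np.sin(a)]);n=np.array([-e[1],e[0]])
for m,u,v,z in(('r1',385,128,49),('r2',374,226,49),('f1',227,124,66),('f2',228,229,66)):
    p=wz(u,v,z);print(m,p,'bay',(p[:2]-O)@e,(p[:2]-O)@n)
go((560,-150,187),-82.3)"
```

```text
r1 [604.785 -90.664  49.   ] bay -111.67777199665763 -52.2930606024208
r2 [ 498.84  -105.596   49.   ] bay -112.2793785951043 54.69664373583439
f1 [585.146  63.622  66.   ] bay 43.848750485413184 -53.50368674605902
f2 [484.494  51.362  66.   ] bay 45.18532494648486 47.88389406880201
t 7.225 pos [535.15   34.271 187.171] xyz [-0.014 18.594  0.001] ang [-0.     0.001  1.571] F [0.342 0.673 0.109] w 85.54420589496394
```

Emit:
move_arm(
  moves=[
    {"gripper":0,"xyz":[0,3,0],"angular":[0,0,0.18]},
    {"gripper":0,"xyz":[0,6,0],"angular":[0,0,0.36]},
    {"gripper":0,"xyz":[0,9,0],"angular":[0,0,0.54]},
    {"gripper":0,"xyz":[0,12,0],"angular":[0,0,0.72]},
    {"gripper":0,"xyz":[0,15,0],"angular":[0,0,0.9]},
    {"gripper":0,"xyz":[0,18.6,0],"angular":[0,0,1.08]},
    {"gripper":0,"xyz":[0,18.6,0],"angular":[0,0,1.26]},
    {"gripper":0,"xyz":[0,18.6,0],"angular":[0,0,1.42]},
    {"gripper":0,"xyz":[0,18.6,0],"angular":[0,0,1.57]},
    {"gripper":0,"xyz":[0,18.6,0],"angular":[0,0,1.57]},
  ],
)

```text
clock: 8.48
position: [559.8, -150.4, 185.6]
ee_rot: [0.754, -0.657, -0.001, 0.001]
contact_force: [0.4, 0.0, 1.1]
gripper_width: 42.8
```

```bash
python3 -c "
from h import *
go((560,-150,17),-82.3)"
```

```text
t 8.475 pos [ 559.795 -150.388  185.639] xyz [-0.019 -0.082 16.864] ang [0.003 0.001 0.002] F [0.428 0.033 1.066] w 42.77383197077394
```

Emit:
move_arm(
  moves=[
    {"gripper":0,"xyz":[0,0,5],"angular":[0,0,0]},
    {"gripper":0,"xyz":[0,0,11],"angular":[0,0,0]},
    {"gripper":0,"xyz":[0,0,15.5],"angular":[0,0,0]},
    {"gripper":0,"xyz":[0,0,16.8],"angular":[0,0,0]},
    {"gripper":0,"xyz":[-1.0,0,16.8],"angular":[0,0,0]},
    {"gripper":0,"xyz":[-2.0,0,16.8],"angular":[0,0,0]},
    {"gripper":0,"xyz":[-3.0,0,16.8],"angular":[0,0,0]},
    {"gripper":0,"xyz":[-3.0,0,16.8],"angular":[0,0,0]},
  ],
)

```text
clock: 9.48
position: [557.1, -119.5, 20.7]
ee_rot: [0.754, -0.657, 0.001, -0.001]
contact_force: [-0.0, 0.0, -0.6]
gripper_width: 42.8
```

```bash
cat >> h.py <<'E'
def st(f=True):
    s=arm.read_state();O=np.array([538,13]);a=np.radians(97.7);e=np.array([np.cos(a),np.sin(a)]);n=np.array([-e[1],e[0]])
    p=s["position"][:2]-O;F=s["contact_force"];print("t",s["clock"],"TCP bay",p@e,p@n,"z",s["position"][2],"Fx,y,z bay",F[:2]@e,F[:2]@n,F[2])
E
python3 -c "
from h import *
st()"
```

```text
t 9.475 TCP bay -133.81911591779675 -1.1433547793199077 z 20.669768734920122 Fx,y,z bay 0.042015938621141266 0.005707587115577562 -0.5581139613210928
```

Emit:
move_arm(
  moves=[
    {"gripper":0,"xyz":[-0.5,0,0.2],"angular":[0,0,0]},
    {"gripper":0,"xyz":[-1.0,0,0.2],"angular":[0,0,0]},
    {"gripper":0,"xyz":[-1.5,0,0.2],"angular":[0,0,0]},
    {"gripper":0,"xyz":[-2.0,0,0.2],"angular":[0,0,0]},
    {"gripper":0,"xyz":[-2.5,0,0.2],"angular":[0,0,0]},
    {"gripper":0,"xyz":[-3.0,0,0.2],"angular":[0,0,0]},
  ],
)

```text
clock: 10.22
position: [553.1, -92.2, 18.1]
ee_rot: [0.754, -0.657, 0.001, 0.0]
contact_force: [0.7, -8.7, 3.4]
gripper_width: 42.7
```

```bash
python3 -c "
from h import *
st();prof(-90,60,440,620)"
```

```text
t 10.225 TCP bay -106.28174751180894 -0.8843996172956501 z 18.073010771864386 Fx,y,z bay -8.683852568318033 0.4776261115082875 3.406580377357049
-90 22 [23.322 60.652 78.517 83.79 ] 474.5169983536184 521.6742092744893
-80 70 [ 9.016 42.006 54.898 92.808] 480.735311397733 541.2863582911814
-70 51 [ 6.83  47.144 52.759 55.155] 492.81150384697844 552.602261087562
-60 96 [ 7.993 50.28  55.176 56.66 ] 447.91042080716784 562.4064462654658
-50 85 [11.596 51.464 54.897 56.742] 489.63492490409686 565.2250105573291
-40 96 [ 8.763 46.957 55.213 58.062] 487.9642619000431 565.4697378951644
-30 101 [ 8.556 12.932 38.725 56.252] 486.7025584080024 572.5436141432396
-20 92 [ 9.119 14.356 50.832 59.209] 469.79766487920057 571.2435446632625
-10 108 [10.752 18.094 56.121 60.968] 463.8759634490258 572.2326712502269
0 105 [ 9.769 27.763 55.874 63.032] 457.52678789542625 566.1805297191983
10 119 [10.498 17.577 41.18  61.634] 454.8134659958926 566.7617348622224
20 121 [14.619 35.712 44.892 66.011] 452.0473019604707 565.3492996688453
30 115 [10.814 39.052 45.266 65.879] 449.7774254300074 557.0457857122835
40 101 [17.7   39.842 50.316 68.236] 452.7584752468988 554.1058536399976
50 51 [20.523 39.608 44.546 47.246] 477.0336465782323 555.4527072110011
```

Emit:
move_arm(
  moves=[
    {"gripper":0,"xyz":[-0.5,0,0.0],"angular":[0,0,0]},
    {"gripper":0,"xyz":[-1.0,0,0.0],"angular":[0,0,0]},
    {"gripper":0,"xyz":[-1.5,0,0.0],"angular":[0,0,0]},
    {"gripper":0,"xyz":[-2.0,0,0.0],"angular":[0,0,0]},
    {"gripper":0,"xyz":[-2.5,0,0.0],"angular":[0,0,0]},
    {"gripper":0,"xyz":[-3.0,0,0.0],"angular":[0,0,0]},
    {"gripper":0,"xyz":[-3.4,0,0.0],"angular":[0,0,0]},
  ],
)

```text
clock: 11.15
position: [550.5, -60.6, 20.7]
ee_rot: [0.754, -0.657, 0.003, 0.0]
contact_force: [1.8, -20.8, 16.6]
gripper_width: 43.2
```

```bash
python3 -c "
from h import *
st();prof(-60,60,440,620)"
```

```text
t 11.15 TCP bay -74.59347075931797 -2.4964363173100206 z 20.65227536630891 Fx,y,z bay -20.83004552205151 1.034442520155556 16.61109081620256
-60 17 [46.151 62.1   78.566 80.824] 492.23601937472773 517.6696681739837
-50 52 [12.199 46.133 73.198 95.046] 466.2446989324041 533.7116297164521
-40 68 [ 9.381 47.518 56.569 59.489] 488.94584335049507 547.4323391549657
-30 73 [ 9.672 51.929 56.799 59.64 ] 488.31529588122726 549.8218726546667
-20 99 [23.282 54.5   59.629 62.195] 469.85892840847714 560.7584039009847
-10 76 [13.109 42.102 59.3   61.277] 485.5299301020182 558.5146366345771
0 114 [ 8.963 15.891 54.605 63.71 ] 457.2766545315872 566.1886615215057
10 111 [ 7.543 16.895 32.675 63.109] 455.14923908164195 562.6757301799158
20 136 [13.895 21.937 60.299 64.224] 451.9873055579493 561.9316418269489
30 83 [13.041 34.613 60.173 67.453] 454.5086444590692 559.0308094587265
40 104 [18.39  23.467 55.94  67.274] 455.722289006367 555.5327339900871
50 124 [18.036 41.642 48.018 69.813] 456.05758341838026 556.3155366666635
```

Emit:
move_arm(
  moves=[
    {"gripper":0,"xyz":[0.8,0,0.0],"angular":[0,0,0]},
    {"gripper":0,"xyz":[1.5,0,0.0],"angular":[0,0,0]},
    {"gripper":0,"xyz":[1.5,0,0.0],"angular":[0,0,0]},
  ],
)

```text
clock: 11.58
position: [549.6, -72.1, 16.9]
ee_rot: [0.753, -0.658, -0.0, 0.0]
contact_force: [-0.8, -0.1, 0.3]
gripper_width: 42.2
```

```bash
python3 -c "
from h import *
st();prof(-60,60,440,620)"
```

```text
t 11.575 TCP bay -85.93424085943897 -0.07298946916551124 z 16.874096997333154 Fx,y,z bay -0.015556063728302094 0.7886930303938197 0.28530477701920876
-60 3 [64.612 89.712 96.868 98.299] 518.5466391781272 519.8942736331699
-50 25 [19.755 39.295 67.707 69.316] 491.2933662048237 533.034972141414
-40 75 [23.713 64.763 69.663 71.397] 489.9453310050416 553.7307357436265
-30 98 [18.876 30.834 65.731 67.286] 488.2754337667644 567.862556646571
-20 102 [24.835 61.558 65.861 68.458] 486.91665145419046 557.6918555301803
-10 81 [21.374 61.245 64.75  66.531] 485.8347210665398 555.0498809115652
0 104 [10.439 37.087 62.571 64.603] 457.73486171033494 554.862179055679
10 104 [ 8.3   16.935 45.043 63.173] 454.7812149504293 561.5701693409223
20 116 [11.261 18.387 43.649 62.759] 451.995464126458 561.6850620104648
30 122 [11.772 29.665 56.182 60.45 ] 454.54760966543057 559.3507395067243
40 84 [ 8.066 30.16  57.153 60.511] 452.8514260864341 557.6897236937698
50 111 [10.671 17.135 38.54  60.34 ] 458.1074659164729 554.767996721564
```

Emit:
move_arm(
  moves=[
    {"gripper":0,"xyz":[-0.7,0,-0.2],"angular":[0,0,0]},
    {"gripper":0,"xyz":[-1.4,0,-0.2],"angular":[0,0,0]},
    {"gripper":0,"xyz":[-2.0,0,-0.2],"angular":[0,0,0]},
    {"gripper":0,"xyz":[-2.6,0,-0.2],"angular":[0,0,0]},
    {"gripper":0,"xyz":[-3.2,0,-0.2],"angular":[0,0,0]},
    {"gripper":0,"xyz":[-3.8,0,-0.2],"angular":[0,0,0]},
  ],
)

```text
clock: 12.38
position: [544.4, -34.1, 19.2]
ee_rot: [0.753, -0.658, -0.0, 0.0]
contact_force: [0.3, -3.2, -2.4]
gripper_width: 42.7
```

```bash
python3 -c "
from h import *
st();prof(-40,60,440,620)"
```

```text
t 12.375 TCP bay -47.57255113584051 0.014595839519021643 z 19.165849130727047 Fx,y,z bay -3.2549904591465344 0.14011311123247372 -2.4171264856846286
-40 2 [73.535 75.37  77.001 77.327] 504.520702125434 513.7788543414229
-30 29 [14.992 59.905 82.359 91.352] 442.706231318949 515.6979920426661
-20 49 [17.545 59.917 65.954 68.627] 466.7652709493663 529.7712374971667
-10 67 [16.876 45.386 63.714 66.539] 485.2579348195227 540.1486194752684
0 98 [11.203 58.858 64.085 65.461] 457.37696168594255 546.4320926273466
10 102 [ 8.057 55.596 62.364 64.699] 454.79987362093095 552.2081571712552
20 105 [ 8.155 25.531 61.142 62.604] 451.7289173948478 549.8686207177155
30 106 [ 7.988 17.097 39.501 59.657] 452.8308645950151 557.5563789015418
40 95 [10.642 17.756 45.142 62.343] 450.0027916414206 554.8773664912359
50 132 [12.908 29.86  55.115 60.174] 450.1132370822248 553.6959640623664
```

Emit:
move_arm(
  moves=[
    {"gripper":0,"xyz":[-0.6,0,0],"angular":[0,0,0]},
    {"gripper":0,"xyz":[-1.2,0,0],"angular":[0,0,0]},
    {"gripper":0,"xyz":[-1.8,0,0],"angular":[0,0,0]},
    {"gripper":0,"xyz":[-2.4,0,0],"angular":[0,0,0]},
    {"gripper":0,"xyz":[-3.0,0,0],"angular":[0,0,0]},
    {"gripper":0,"xyz":[-3.6,0,0],"angular":[0,0,0]},
  ],
)

```text
clock: 13.18
position: [539.7, 1.8, 19.3]
ee_rot: [0.753, -0.658, -0.0, 0.0]
contact_force: [1.1, -2.8, -2.0]
gripper_width: 42.7
```

```bash
python3 -c "
from h import *
st();prof(-20,60,440,620)
im,d=arm.get_image('wrist');cv2.imwrite('pics/w4.png',im)"
```

```text
t 13.175 TCP bay -11.342854781916035 -0.18736932177560145 z 19.32757004107854 Fx,y,z bay -2.9211361893964773 -0.736481103153873 -2.0244121516947633
-20 11 [67.803 89.208 97.272 98.791] 481.5122542348973 517.7952331833186
-10 12 [24.076 75.568 89.78  93.514] 499.3449209477404 516.7831886739722
0 20 [ 7.282 12.027 29.541 72.053] 449.1158647182272 505.9918913606802
10 60 [ 7.079 31.162 66.041 89.897] 455.279612141815 510.926676066906
20 79 [ 8.637 26.754 60.132 65.096] 451.6663856636602 529.1343954822611
30 82 [ 7.335 45.957 60.896 62.41 ] 452.8723984281133 536.4572216980093
40 102 [16.807 56.679 61.22  63.091] 455.3551379210088 545.3540976095754
50 88 [10.503 53.021 59.525 62.391] 449.9589516396707 545.4368507553557
```

View pics/w4.png

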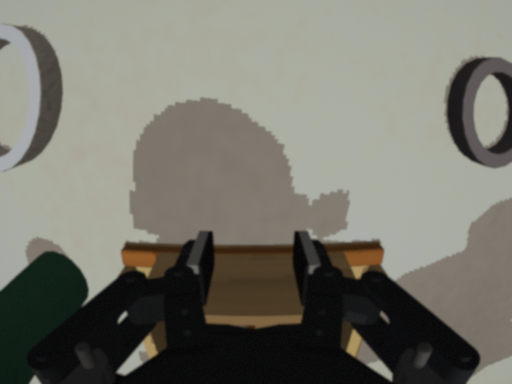

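The wrist view shows the sill (125–380, y 248) with the fingers straddling its middle; the way is clear. I'll approach the pad slowly.

Emit:
move_arm(
  moves=[
    {"gripper":0,"xyz":[-0.3,0,0],"angular":[0,0,0]},
    {"gripper":0,"xyz":[-0.6,0,0],"angular":[0,0,0]},
    {"gripper":0,"xyz":[-0.9,0,0],"angular":[0,0,0]},
    {"gripper":0,"xyz":[-1.2,0,0],"angular":[0,0,0]},
    {"gripper":0,"xyz":[-1.5,0,0],"angular":[0,0,0]},
    {"gripper":0,"xyz":[-1.7,0,0],"angular":[0,0,0]},
    {"gripper":0,"xyz":[-1.9,0,0],"angular":[0,0,0]},
  ],
)

```text
clock: 14.15
position: [537.1, 20.3, 19.3]
ee_rot: [0.753, -0.658, -0.0, 0.0]
contact_force: [-0.3, -3.6, -3.0]
gripper_width: 42.6
```

```bash
python3 -c "
from h import *
st();prof(0,100,440,620)"
```

```text
t 14.15 TCP bay 7.347974298510003 -0.0811601900279997 z 19.272305403533217 Fx,y,z bay -3.5171361821515355 0.7616851216458244 -2.9616037337145142
0 33 [ 6.475 14.991 92.004 96.223] 440.3065610063465 530.4939803887039
10 39 [ 6.828 10.891 72.646 76.48 ] 457.0771554320924 512.4458056824461
20 27 [ 7.706 28.93  52.668 71.771] 452.13317616220365 503.17341774490586
30 47 [ 7.351 28.794 55.914 87.76 ] 454.5453806514422 510.21447068426687
40 79 [ 7.632 28.334 54.595 57.572] 452.22482338243475 528.1646458267759
50 79 [10.938 48.389 53.928 56.576] 450.03803757479733 532.2104321442316
60 94 [ 9.635 49.542 54.762 57.237] 450.253054114853 540.487381739121
70 84 [ 7.978 46.577 53.341 55.73 ] 447.26846502160413 540.9306392179358
80 89 [ 7.493 11.682 46.809 53.459] 453.52433046623037 546.8378320999587
90 97 [ 6.558 10.607 36.951 56.382] 452.84120104684433 546.5931748368675
```

Emit:
move_arm(
  moves=[
    {"gripper":0,"xyz":[-0.15,0,0],"angular":[0,0,0]},
    {"gripper":0,"xyz":[-0.3,0,0],"angular":[0,0,0]},
    {"gripper":0,"xyz":[-0.45,0,0],"angular":[0,0,0]},
    {"gripper":0,"xyz":[-0.6,0,0],"angular":[0,0,0]},
  ],
)

```text
clock: 14.7
position: [536.5, 26.2, 19.4]
ee_rot: [0.753, -0.658, -0.0, 0.0]
contact_force: [0.7, -2.9, -2.5]
gripper_width: 42.7
```

Emit:
move_arm(
  moves=[
    {"gripper":0,"xyz":[-0.12,0,0],"angular":[0,0,0]},
    {"gripper":0,"xyz":[-0.24,0,0],"angular":[0,0,0]},
    {"gripper":0,"xyz":[-0.35,0,0],"angular":[0,0,0]},
  ],
)

```text
clock: 15.08
position: [536.0, 29.4, 19.4]
ee_rot: [0.753, -0.658, -0.0, 0.0]
contact_force: [0.5, -4.7, -3.4]
gripper_width: 42.3
```

Emit:
move_arm(
  moves=[
    {"gripper":0,"xyz":[-0.1,0,0],"angular":[0,0,0]},
    {"gripper":0,"xyz":[-0.2,0,0],"angular":[0,0,0]},
  ],
)

```text
clock: 15.32
position: [535.7, 31.1, 19.4]
ee_rot: [0.753, -0.658, -0.0, 0.0]
contact_force: [1.2, -6.0, -3.2]
gripper_width: 42.9
```

Emit:
move_arm(
  moves=[
    {"gripper":0,"xyz":[-0.1,0,0],"angular":[0,0,0]},
    {"gripper":0,"xyz":[-0.2,0,0],"angular":[0,0,0]},
  ],
)

```text
clock: 15.58
position: [535.3, 32.7, 19.4]
ee_rot: [0.753, -0.658, 0.0, 0.001]
contact_force: [1.1, -9.0, -2.5]
gripper_width: 42.6
```

Emit:
move_arm(
  moves=[
    {"gripper":0,"xyz":[-0.1,0,0],"angular":[0,0,0]},
    {"gripper":0,"xyz":[-0.1,0,0],"angular":[0,0,0]},
    {"gripper":0,"xyz":[-0.1,0,0],"angular":[0,0,0]},
  ],
)

```text
clock: 15.95
position: [535.2, 33.6, 19.4]
ee_rot: [0.753, -0.658, 0.0, 0.001]
contact_force: [1.1, -8.3, -2.1]
gripper_width: 42.9
```

Emit:
move_arm(
  moves=[
    {"gripper":0,"xyz":[-0.08,0,0],"angular":[0,0,0]},
    {"gripper":0,"xyz":[-0.16,0,0],"angular":[0,0,0]},
    {"gripper":0,"xyz":[-0.16,0,0],"angular":[0,0,0]},
    {"gripper":0,"xyz":[-0.16,0,0],"angular":[0,0,0]},
  ],
)

```text
clock: 16.45
position: [534.9, 34.8, 19.4]
ee_rot: [0.753, -0.658, 0.0, 0.001]
contact_force: [2.5, -9.6, -2.3]
gripper_width: 42.6
```

Emit:
move_arm(
  moves=[
    {"gripper":0,"xyz":[0.15,0,0],"angular":[0,0,0]},
    {"gripper":0,"xyz":[0.3,0,0],"angular":[0,0,0]},
    {"gripper":0,"xyz":[0.5,0,0],"angular":[0,0,0]},
    {"gripper":0,"xyz":[0.9,0,0],"angular":[0,0,0]},
    {"gripper":0,"xyz":[2.0,0,0],"angular":[0,0,0]},
    {"gripper":0,"xyz":[4.0,0,0],"angular":[0,0,0]},
    {"gripper":0,"xyz":[8.0,0,-3],"angular":[0,0,0]},
    {"gripper":0,"xyz":[12.0,0,-8],"angular":[0,0,0]},
    {"gripper":0,"xyz":[16.0,0,-13],"angular":[0,0,0]},
    {"gripper":0,"xyz":[16.0,0,-16],"angular":[0,0,0]},
  ],
)

```text
clock: 17.7
position: [557.7, -125.0, 182.3]
ee_rot: [0.752, -0.659, 0.002, -0.001]
contact_force: [0.2, 0.5, -0.6]
gripper_width: 42.6
```

```bash
python3 -c "
from h import *
st();prof(20,240,440,600)
im,_=arm.get_image('side')
a=cv2.imread('pics/last_top.png')[120:250,120:310]
A=cv2.resize(a,(608,416));b=cv2.resize(im[135:260,200:330],(190,183));cv2.imwrite('pics/f.png',np.hstack([A,np.vstack([b,np.zeros((233,190,3),np.uint8)])]))"
```

```text
t 17.7 TCP bay -139.37936955072166 -1.0615640248298477 z 182.33974235016407 Fx,y,z bay 0.4463783869709572 -0.24857043010102173 -0.5505603483646654
20 90 [ 6.518 11.889 15.843 27.336] 451.60123777043043 597.668639914143
30 25 [ 6.45  10.413 15.207 18.412] 521.7928593247733 599.8968803016282
140 2 [84.543 88.088 91.239 91.869] 593.5367478479487 594.4121749021018
150 4 [57.365 68.037 90.107 95.125] 591.6415873596546 593.6625837368481
160 7 [30.513 31.674 33.317 33.613] 504.53782005909517 528.7656069267491
170 107 [ 8.25  32.024 87.593 97.378] 461.00788449754725 587.9126801640036
180 259 [ 6.85  45.198 91.386 96.974] 440.2210413678401 587.0735826776968
190 147 [ 8.108 34.354 91.413 97.69 ] 440.2904113693946 594.1385795971062
200 75 [ 6.748 49.2   58.713 97.08 ] 440.67480449582087 592.7504654702573
210 44 [ 6.193 30.167 44.065 46.853] 441.04354690131333 580.007409801847
220 64 [ 6.095 22.792 40.188 42.514] 440.96410579470364 589.6635295405312
230 68 [ 6.245 13.057 38.005 42.285] 441.1216287455426 599.6014169393358
```

View pics/f.png

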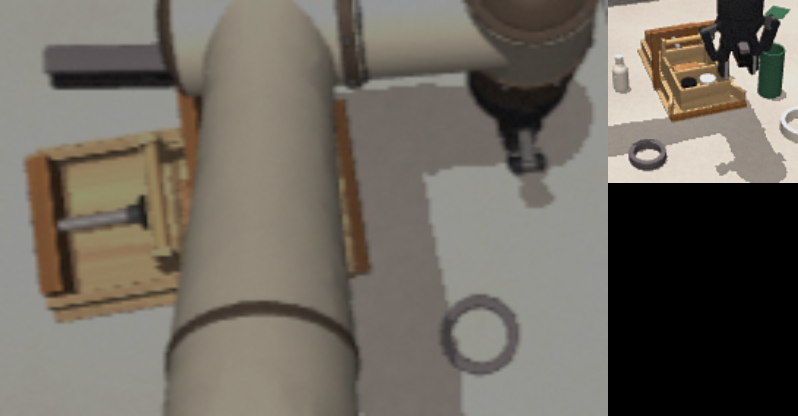

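```bash
python3 -c "
from bench import arm
print(arm.job_done())"
```

```text
the job is handed in; nothing more can be done
None
```

I put the tray away in the bay and handed the job in at about 17.8 s; no verdict is reported, so success isn't confirmed.

**What I did**
- **Lift:** I gripped the dowel and raised the front. The tray did not pivot in the grip, so its rear edge came about 14 mm off the table (limit 40 mm). I tilted the tool until the rear was down again.
- **Rest on the sill:** I lined the tray up with the bay, set its front about 45 mm past the sill and let go. The camera depth showed a lean of about 0.11 rad with the rear on the table.
- **Push in:** I pushed the rear wall with the fingers half open. The tray held its lean at about 21 N of finger force, so I eased off and it tipped forward. It then slid under the header at about 3 N.
- **Press the pad:** I felt the pad at about 187 mm. I held it with about 9.6 N in all, which is roughly 6 N on the pad after sliding friction. Then I backed away slowly.

**Last checks**
- **Flat:** the tray's rim was about 54 mm high over the bay floor before the press, so it was lying flat inside. The arm hid most of the tray in the last top view.
- **Clear of the sill:** from the hand's position at the press, the rear edge is about 30 mm behind the sill's outer face.
- **Touching the pad:** in the last top view the front end is right at the pad. I could not measure the contact after letting go.
- **Other things:** the stapler, grey tape, glue bottle and green tube looked unmoved. The hand worked well away from the paper tape, eraser and pencil pot, but the last pictures don't show them fully.

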